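# Dock the meat probes and set the charger

### The arm

A 6-joint arm with a two-finger parallel gripper is mounted at the origin on a cart in front of the work surface, level with it; the furniture and walls round the work are solid. World frame = base frame: x ahead of the robot, y to its left, z up, the work surface at z = 0. Lengths are in m, angles in degrees, forces in N, time in s.
With the tool pointing down it reaches from about 0.325 to 0.775 m from the base axis. Payload 5.5 kg.
Tool frame: the origin (TCP) lies at the centre of the arm's flange, where the gripper is bolted on; the fingertips stand 182 mm ahead of it and the grasp point (between the pads) lies 163 mm ahead of it; z points along the fingers, y is the direction in which the jaws open and shut (so a half turn about z gives the same grasp; the last joint's range is limited). The gripper opens to 88 mm and grips with 3 to 60 N. Pads are 20 mm wide; open, the fingers measure 115 mm over their backs; the gripper's body (75 mm by 178 mm) begins 61 mm behind the grasp point.
Start: joints at [-3.249, 5.22, 70.514, -0, 104.267, -3.249], TCP at [0.6, -0, 0.405] pointing down, gripper open.
Joint ranges: [-164.24, 164.24], [-49.07, 125.15], [9.68, 141.18], [-86.29, 266.29], [3.28, 154.24], [-151.56, 151.56]. Speed limits (degrees/s): [147.25, 147.25, 172.46, 180, 180, 180].

### API

Orientations are given as [roll, pitch, yaw] about the fixed x, y, z axes, in that order (R = Rz(yaw) Ry(pitch) Rx(roll)).
In Python, from station import r gives the robot as it stands. The module is installed in compiled form; this text tells all that it offers. Calls block until the motion is done:
- r.reach(position, orientation): joint-space move of the TCP to a pose.
- r.servo_line(position, rotation=None, speed=0.15): straight line of the TCP; rotation=None keeps the orientation; speed is the mean speed in m/s.
- r.move_joints(angles): joint-space move.
- r.let_go() and r.grab(squeeze=None): open the fingers fully, or close them until they stop; squeeze is the grip in N (None keeps the last).
- r.wait(seconds).
- r.inverse_kinematics(position, orientation): joint angles nearest the present ones, or None.
- r.sense(): the state.
- r.snapshot(name): name is "scene" or "side" or "wrist"; returns a dict with "frame" (400x640x3 uint8, red, green, blue), "fx", "fy", "cx", "cy" (pixels), "R" (3x3) and "t" (3): a world point X has camera coordinates R X + t. Camera axes: x right, y down, z forward; pixel columns grow to the right and rows downward; lengths in m; the calibration is good to about 2 mm. A picture is of the moment at which its call begins. There is no depth.
A pose or a line that the arm cannot do raises r.IKError and nothing moves.
- r.hand_in(): hands the job in, once; it reports no verdict.
The state is a dict: "clock": time; "joints": joint angles; "joint_vel": joint speeds; "joint_torque": joint torques, N m; "tcp_pos": TCP position; "orientation": TCP orientation; "contact_force": force on the tool from outside, world axes, zero at the start; "torque": the same for the moment, N m; "opening": finger opening in m.
Only numpy, scipy, OpenCV 4.12 (cv2) and the standard library are available. Lean on these libraries where they do the work, as an engineer would, in place of code of your own. Each camera call takes 0.05 s, during which the arm holds its last target. There are 200 camera calls.

### The job

First turn the charging dock's dial back to the red dot (off). Then put away all the meat-thermometer probes lying on the worktop: lay each in an empty cradle of the dock with its spike pointing to the back of the dock (away from you) and press the handle down until it snaps fully home, then stop pushing. When all are in, turn the dial to the green dot. Leave the tin, the mug and the garlic where they are.

Things in the scene. Friction and masses are not known exactly. Their poses are not given: they have to be found in the camera images.
- dock: Fixed grey charging dock 150 x 352 x 14 mm. Its x axis runs from its front to its back edge (away from the robot; yaw -0.25 to 0.1), y to the left. Origin on the worktop under the middle of the third cradle; it reaches from x -63 to +87, y -216 to +136 mm. Five cradles 52 mm apart along y, the dial at the right-hand end (y -172).
- dial (a joint): Detented dial, grows clockwise from above: it clicks into positions 0 to 3 at 0, 0.70, 1.40 and 2.094 rad and starts in 1 or 2. Four dots stand round it; its white pointer faces the large red dot (off) at position 0, the large green dot (charge) at position 3. A click takes about 0.1 N m; released between clicks it jumps to the nearer one.
- dial_grip (a point): On the dial's axis, at half height of its upright grip bar (46 long, 11 wide, 24 mm high; bar top 12 mm above, round skirt 13 mm below this point). The white-pointer end of the bar lies at 1.309 rad (75 degrees) minus the joint value, measured anticlockwise from the dock's x axis.
- bay1: Cradle 1 of the dock (its two fixed black rests), counted from the left: origin where the middle of a handle's axis lies when snapped home, 42 mm above the worktop; axes as the dock's. The handle lies along the dock's x on two rests at x -30 and +30 mm (16 long, 12 wide) between two pairs of sprung orange jaws there; their lips stand 9 mm above this point. The 40 mm between the pairs is free, down to the plinth 28 mm below.
- bay2: Cradle 2 of the dock (its two fixed black rests), counted from the left: origin where the middle of a handle's axis lies when snapped home, 42 mm above the worktop; axes as the dock's. A handle pressed down meets the jaw lips with its axis 13 mm above this point; resistance peaks at about 9 N some 10 mm above it, and 4 mm above it the jaws snap over the handle and pull it down on to hard rests.
- bay3: Cradle 3 of the dock (its two fixed black rests), counted from the left: origin where the middle of a handle's axis lies when snapped home, 42 mm above the worktop; axes as the dock's. The probe's collars stand outside the jaws, so its middle must be within 5 mm of this point along x to go down freely.
- bay4: Cradle 4 of the dock (its two fixed black rests), counted from the left: origin where the middle of a handle's axis lies when snapped home, 42 mm above the worktop; axes as the dock's. A wall cabinet hangs above the worktop behind the dock and to its right (y below -0.1, x above about 0.55, z above about 0.45 m): keep wrist and elbow out from under it.
- bay5: Cradle 5 of the dock (its two fixed black rests), counted from the left: origin where the middle of a handle's axis lies when snapped home, 42 mm above the worktop; axes as the dock's. Like the others.
- probe1_mid (a point): Loose meat probe 1 (all alike; some absent): middle of its handle's axis, 10 mm above what it lies on; x axis toward the spike. Black round handle 16 mm thick, 94 mm long, orange square collar 20 x 20 x 6 mm at each end (50 mm from the middle), steel spike 6 mm thick from 53 to 113 mm. About 70 g. Starts flat on the worktop left of the dock.
- probe1_tip (a point): Point of probe 1's spike, 113 mm from the middle of its handle.
- probe2_mid (a point): Loose meat probe 2 (all alike; some absent): middle of its handle's axis, 10 mm above what it lies on; x axis toward the spike. Black round handle 16 mm thick, 94 mm long, orange square collar 20 x 20 x 6 mm at each end (50 mm from the middle), steel spike 6 mm thick from 53 to 113 mm. About 70 g. Starts flat on the worktop left of the dock.
- probe2_tip (a point): Point of probe 2's spike, 113 mm from the middle of its handle.
- probe3_mid (a point): Loose meat probe 3 (all alike; some absent): middle of its handle's axis, 10 mm above what it lies on; x axis toward the spike. Black round handle 16 mm thick, 94 mm long, orange square collar 20 x 20 x 6 mm at each end (50 mm from the middle), steel spike 6 mm thick from 53 to 113 mm. About 70 g. Starts flat on the worktop left of the dock.
- probe3_tip (a point): Point of probe 3's spike, 113 mm from the middle of its handle.
- probe4_mid (a point): Loose meat probe 4 (all alike; some absent): middle of its handle's axis, 10 mm above what it lies on; x axis toward the spike. Black round handle 16 mm thick, 94 mm long, orange square collar 20 x 20 x 6 mm at each end (50 mm from the middle), steel spike 6 mm thick from 53 to 113 mm. About 70 g. Starts flat on the worktop left of the dock.
- probe4_tip (a point): Point of probe 4's spike, 113 mm from the middle of its handle.
- probe5_mid (a point): Loose meat probe 5 (all alike; some absent): middle of its handle's axis, 10 mm above what it lies on; x axis toward the spike. Black round handle 16 mm thick, 94 mm long, orange square collar 20 x 20 x 6 mm at each end (50 mm from the middle), steel spike 6 mm thick from 53 to 113 mm. About 70 g. Starts flat on the worktop left of the dock.
- probe5_tip (a point): Point of probe 5's spike, 113 mm from the middle of its handle.
- tin_1: Food tin, 75 mm across, 58 mm high, bystander; origin at its underside.
- mug_2: White mug, red inside, 83 x 113 x 93 mm, bystander; origin at its underside.
- garlic_1: Garlic bulb, 60 x 57 x 58 mm, bystander; origin at its underside.

How it is judged:
By the outcome, as a careful person would: the job done as asked, in the order asked, and still so for the second after the job is handed in, with the robot touching nothing.
Of probe1, probe2, probe3, probe4, probe5 only 3 to 5 are there at a start; the rules pass over those that are not, and their reading is None.
At some moment in a run one of probe1, probe2, probe3, probe4, probe5 may be knocked a few centimetres aside while the robot is not near it.
Once in a run the grip may slacken for a moment while it holds something.
It also fails if it takes over 210 s, if anything falls off the work surface, if the arm or the gripper's body presses on something with over 40 N, if the wrist force passes 120 N, or if a joint passes its speed limit or range.

## Working session

There is one attempt and no reset: what is moved stays moved. The work goes in short steps, each a Python script; the robot and the scene stay as the last script left them, time stands still between calls to the robot, and variables do not carry over. Pictures are saved under pics/ and viewed, about 12 in all and at most 16, crops included, and the job is handed in when it is done.

```bash
mkdir -p pics; cat > h.py <<'E'
import numpy as np, cv2
from station import r
def snap(n,f=None):
    s=r.snapshot(n); s['R']=np.array(s['R']); s['t']=np.array(s['t'])
    if f: cv2.imwrite('pics/'+f,cv2.cvtColor(s['frame'],cv2.COLOR_RGB2BGR))
    return s
def ray(s,u,v,z):
    d=s['R'].T@np.array([(u-s['cx'])/s['fx'],(v-s['cy'])/s['fy'],1]); c=-s['R'].T@s['t']
    return c+d*(z-c[2])/d[2]
def proj(s,X):
    p=s['R']@np.array(X)+s['t']; return np.array([s['cx']+s['fx']*p[0]/p[2], s['cy']+s['fy']*p[1]/p[2]])
E
python3 - <<'E'
from h import *
st=r.sense(); print(st)
for n in ('scene','side','wrist'):
    s=snap(n,n+'0.png'); print(n,s['fx'],s['cx'],s['cy'],(-s['R'].T@s['t']).round(3),s['R'].round(3).tolist())
E
```

```text
{'clock': 0.0, 'joints': array([-3.24913548e+00,  5.26310023e+00,  7.05787332e+01, -6.39422771e-05,
        1.04265206e+02, -3.24643715e+00]), 'joint_vel': array([ 0.00283519,  0.02068865,  0.03479606, -0.01711452, -0.07764699,
        0.09716966]), 'joint_torque': array([-3.13584051e-04, -4.46447504e+01, -4.06449509e+01,  6.96761138e-02,
        2.93726998e-02, -1.50731516e-04]), 'tcp_pos': array([ 6.00066504e-01, -1.06012456e-05,  4.03537639e-01]), 'orientation': array([-1.79893129e+02, -5.99979587e-03,  8.99972804e+01]), 'contact_force': array([-0.06020763,  1.14543603,  0.21798486]), 'torque': array([ 0.03714952,  0.01774461, -0.00255472]), 'opening': 0.08749705828320933}
scene 454.1000051420223 321.7085269089691 192.00580876897527 [-0.003 -0.751  1.071] [[0.829, -0.559, -0.002], [-0.402, -0.595, -0.696], [0.388, 0.578, -0.718]]
side 393.0198288449298 326.4422462973912 203.10270051156303 [-0.025  0.886  0.54 ] [[-0.838, -0.545, -0.014], [-0.217, 0.357, -0.908], [0.5, -0.759, -0.418]]
wrist 314.6141414959025 322.48940913178035 190.55013173387565 [0.603 0.085 0.384] [[1.0, 0.001, 0.0], [0.001, -0.952, 0.306], [0.0, -0.306, -0.952]]
```

View pics.

View pics/scene0.png

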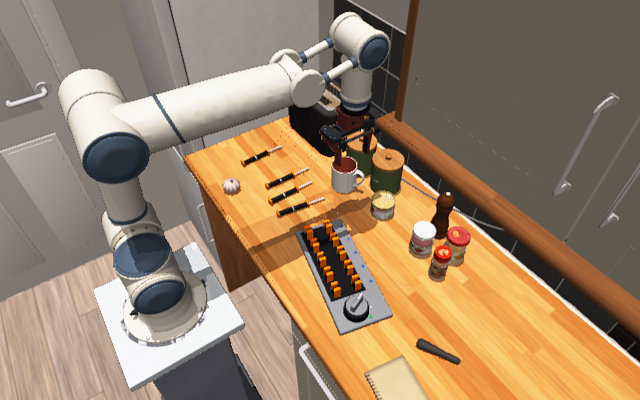

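View pics/side0.png

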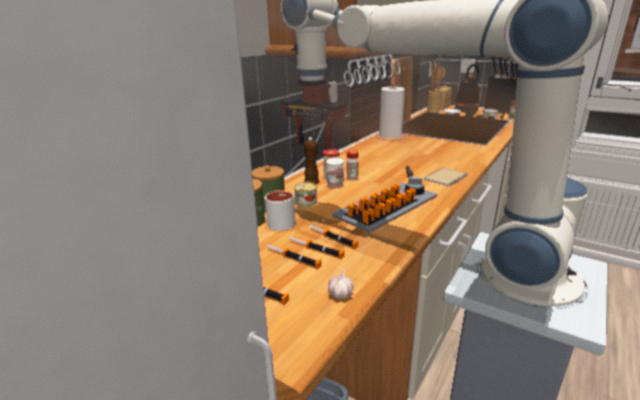

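View pics/wrist0.png

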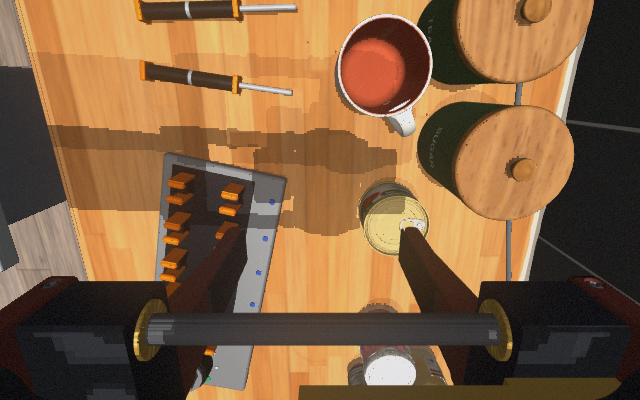

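```bash
python3 - <<'E'
from h import *
s=snap('scene')
for p in [(302,230),(345,222),(392,317),(343,333)]: print('dockc',ray(s,*p,.014).round(3))
print('dial',ray(s,357,305,.035).round(3))
for a,b in [((244,163),(282,147)),((267,186),(306,170)),((270,201),(311,184)),((278,213),(323,199))]: print('probe',ray(s,*a,.01).round(3),ray(s,*b,.01).round(3))
O=[180,0,90]
for i,p in enumerate([(.47,-.12,.45),(.47,.22,.45)]):
    r.reach(p,O); snap('wrist','w1%d.png'%i); print(r.sense()['clock'])
    s=snap('wrist'); np.savez('w1%d.npz'%i,**s)
E
```

```text
dockc [0.429 0.001 0.014]
dockc [ 0.555 -0.046  0.014]
dockc [ 0.467 -0.37   0.014]
dockc [ 0.338 -0.336  0.014]
dial [ 0.406 -0.302  0.035]
probe [0.424 0.37  0.01 ] [0.577 0.37  0.01 ]
probe [0.435 0.227 0.01 ] [0.583 0.219 0.01 ]
probe [0.41  0.162 0.01 ] [0.56  0.153 0.01 ]
probe [0.406 0.103 0.01 ] [0.555 0.074 0.01 ]
1.0083
2.3917
```

View pics/w10.png

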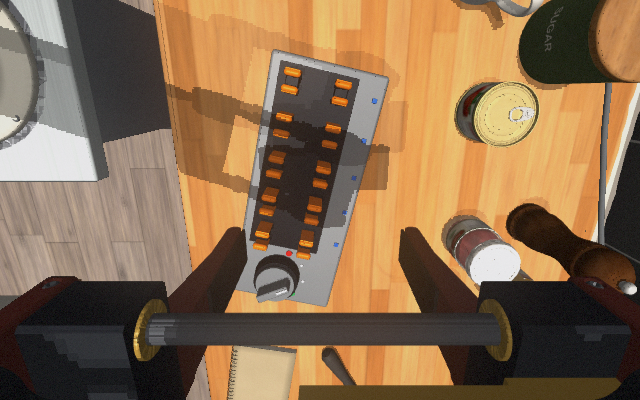

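View pics/w11.png

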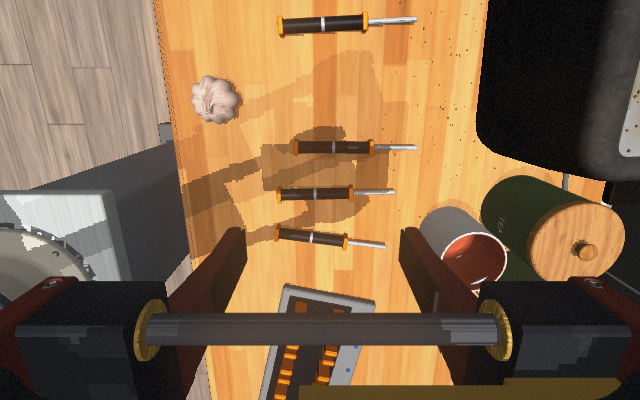

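```bash
cat > m.py <<'E'
from h import *
s=dict(np.load('w10.npz')); f=s['frame']; hsv=cv2.cvtColor(f,cv2.COLOR_RGB2HSV)
C=[ray(s,*p,.014)[:2] for p in [(275,50),(388,76),(328,306)]]; print('corners',np.round(C,3), np.linalg.norm(C[1]-C[0]),np.linalg.norm(C[2]-C[1]))
d=C[2]-C[1]; yaw=np.arctan2(-d[0]*-1,-d[1]) ; yaw=np.arctan2(d[0],-d[1]); print('yaw long',np.degrees(yaw),'short',np.degrees(np.arctan2(*(C[1]-C[0])[::-1])))
R=np.array([[np.cos(yaw),-np.sin(yaw)],[np.sin(yaw),np.cos(yaw)]])
O=np.mean([C[0]-R@[-.063,.136],C[1]-R@[.087,.136],C[2]-R@[.087,-.216]],axis=0); print('O',O)
m=cv2.inRange(hsv,(5,150,120),(16,255,255)); m[:,:245]=0; m[:,365:]=0; m[270:]=0; m[:60]=0
n,_,st,ce=cv2.connectedComponentsWithStats(m)
for i in range(1,n):
    if st[i,4]>30: print(st[i,4],ce[i].round(1),(R.T@(ray(s,*ce[i],.049)[:2]-O)).round(4))
c=f[235:310,225:345]; cv2.imwrite('pics/dial.png',cv2.cvtColor(cv2.resize(c,None,fx=6,fy=6,interpolation=cv2.INTER_CUBIC),cv2.COLOR_RGB2BGR))
E
python3 m.py
```

```text
corners [[ 0.416  0.011]
 [ 0.555 -0.018]
 [ 0.483 -0.359]] 0.14230364929628347 0.3482500356959231
yaw long -11.975012731327789 short -11.949069674878405
O [ 0.44465219 -0.13281713]
232 [351.9  63.7] [0.0347 0.1361]
94 [292.   72.2] [-0.0297  0.1131]
114 [343.2  84.3] [0.0301 0.1126]
91 [288.7  89. ] [-0.0302  0.0945]
110 [339.4 101.3] [0.03   0.0934]
98 [283.4 117.2] [-0.0306  0.0619]
99 [333.  128.9] [0.0297 0.0607]
108 [280.4 133.4] [-0.0309  0.0423]
99 [329.1 144.5] [0.0292 0.0416]
93 [275.5 159.4] [-0.0314  0.0097]
94 [323. 170.] [0.0287 0.0088]
99 [272.9 174.2] [-0.0315 -0.0095]
1305 [354.8 235.2] [ 0.0888 -0.0698]
92 [319.6 184.4] [ 0.0284 -0.0103]
88 [268.5 198.4] [-0.0319 -0.0424]
86 [314.1 208.1] [ 0.0281 -0.0432]
86 [266.  211.9] [-0.0321 -0.0614]
86 [311.  221.3] [ 0.0278 -0.0623]
56 [261.5 234.5] [-0.033  -0.0947]
55 [305.8 243.7] [ 0.0273 -0.0957]
65 [259.4 246.6] [-0.033 -0.113]
65 [302.6 255.4] [ 0.0265 -0.114 ]
```

View pics/dial.png

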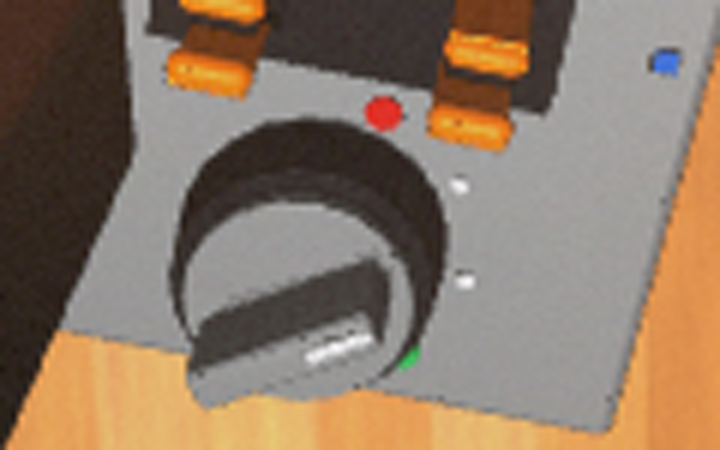

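```bash
cat >> h.py <<'E'
YD=-12.9; _a=np.radians(YD); RD=np.array([[np.cos(_a),-np.sin(_a)],[np.sin(_a),np.cos(_a)]])
OD=np.array([.44465,-.13282])+RD@[-.00145,-.0003]
def dock(x,y): return OD+RD@[x,y]
def tip(xy,ztip,yaw,fast=False,speed=.15):   # fingertips to xy,ztip
    p=[*xy,ztip+.182]
    if fast: r.reach(p,[180,0,yaw])
    else: r.servo_line(p,[180,0,yaw],speed)
def st(*k):
    s=r.sense(); print(round(s['clock'],1),'tcp',s['tcp_pos'].round(4),'ori',s['orientation'].round(1),'F',s['contact_force'].round(1),'Tz',s['torque'].round(2)[2],'op',round(s['opening'],4),*k); return s
E
python3 - <<'E'
from h import *
s=dict(np.load('w10.npz')); d=dock(0,-.172); print(OD,d)
for z in (.014,.03,.04,.05,.06): print(z,proj(s,[*d,z]).round(1))
tip(d,.14,42.1,True); st(); snap('wrist','d1.png')
E
```

```text
[ 0.44316962 -0.13278872] [ 0.4047706  -0.30044764]
0.014 [276.7 273.5]
0.03 [275.2 279.5]
0.04 [274.3 283.5]
0.05 [273.2 287.7]
0.06 [272.2 292. ]
4.4 tcp [ 0.4052 -0.2999  0.3224] ori [180.   -0.   42.2] F [0.6 1.2 0.4] Tz 0.02 op 0.0877
```

View pics/d1.png

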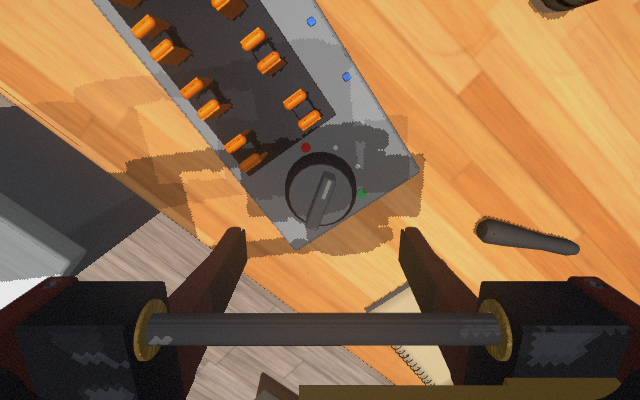

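```bash
python3 - <<'E'
from h import *
s=snap('wrist'); d=dock(0,-.172)
for z in (.014,.03,.04,.05,.06,.07): print(z,proj(s,[*d,z]).round(1))
f=s['frame'][145:240,275:370]
cv2.imwrite('pics/d2.png',cv2.cvtColor(cv2.resize(f,None,fx=6,fy=6,interpolation=cv2.INTER_CUBIC),cv2.COLOR_RGB2BGR))
E
```

```text
0.014 [320.1 185.5]
0.03 [320.1 190.6]
0.04 [320.  194.1]
0.05 [319.9 197.8]
0.06 [319.9 201.8]
0.07 [319.8 206. ]
```

View pics/d2.png

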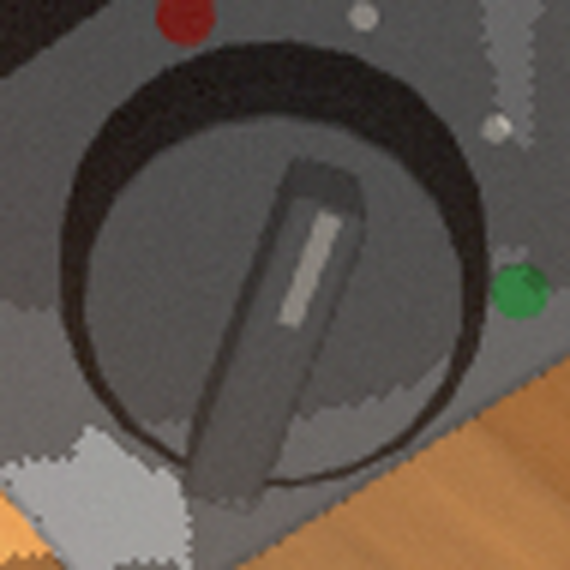

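```bash
python3 - <<'E'
from h import *
d=dock(0,-.172)
tip(d,.07,42.1); st()
tip(d,.046,42.1,speed=.05); st()
r.grab(30); st('grabbed')
for a in (10,20,22): tip(d,.046,42.1+a,speed=.05); st(a)
E
```

```text
5.1 tcp [ 0.405  -0.3004  0.2526] ori [180.   -0.   42.1] F [ 0.8 -0.9  0.4] Tz -0.04 op 0.0881
5.7 tcp [ 0.4048 -0.3004  0.2279] ori [-180.    -0.    42.1] F [-0.7 -0.2  0.1] Tz -0.04 op 0.0876
6.9 tcp [ 0.4038 -0.3     0.2278] ori [-1.797e+02  1.000e-01  4.210e+01] F [-6.6  4.   4.8] Tz -0.01 op 0.0105 grabbed
7.2 tcp [ 0.4036 -0.2999  0.2277] ori [-179.7    0.    52.1] F [-9.1  4.4  5.2] Tz 0.01 op 0.0108 10
7.6 tcp [ 0.4035 -0.2998  0.2277] ori [-179.6   -0.    62.1] F [-10.    5.4   5.6] Tz -0.02 op 0.0106 20
7.8 tcp [ 0.4034 -0.2998  0.2277] ori [-179.6   -0.    64.1] F [-10.3   5.9   6.3] Tz 0.02 op 0.0108 22
```

```bash
python3 - <<'E'
from h import *
d=dock(0,-.172)
tip(d,.046,62.1); r.let_go(); st(); tip(d,.14,62.1); st()
s=snap('wrist'); a=s['frame'][140:245,265:375]
# view positions of probes
tip((.40,.23),.25,180,True); st(); s=snap('wrist','p1.png'); np.savez('p1.npz',**s)
cv2.imwrite('pics/d3.png',cv2.cvtColor(cv2.resize(a,None,fx=3,fy=3),cv2.COLOR_RGB2BGR))
p=cv2.imread('pics/p1.png'); b=cv2.imread('pics/d3.png'); p[:315,:330][p[:315,:330]>=0]=p[:315,:330].ravel(); 
cv2.imwrite('pics/c1.png',np.vstack([p[:290],np.pad(b,((0,0),(0,640-b.shape[1]),(0,0)))])[:600])
E
```

```text
9.3 tcp [ 0.4048 -0.3005  0.228 ] ori [180.   -0.   62.1] F [ 0.5 -0.2 -0.1] Tz 0.01 op 0.0876
10.1 tcp [ 0.4047 -0.3003  0.3209] ori [-179.9   -0.    62.1] F [ 0.9 -0.2  0.4] Tz 0.01 op 0.0882
12.1 tcp [0.4004 0.2294 0.4316] ori [-180.    -0.   179.9] F [-0.2 -0.3 -0.4] Tz 0.04 op 0.088
```

View pics/c1.png

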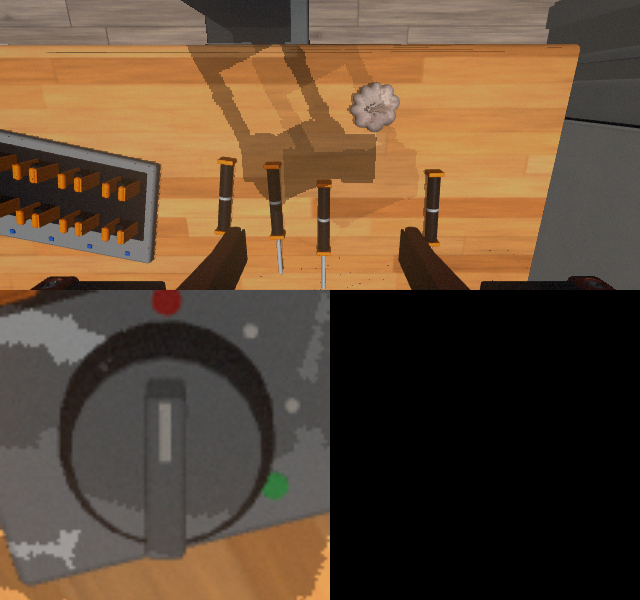

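```bash
cat >> h.py <<'E'
def orange(s,amin=12):
    hsv=cv2.cvtColor(s['frame'],cv2.COLOR_RGB2HSV)
    m=cv2.inRange(hsv,(7,215,110),(19,255,255))
    m=cv2.morphologyEx(m,cv2.MORPH_CLOSE,np.ones((3,3)))
    n,_,t,c=cv2.connectedComponentsWithStats(m)
    return [(c[i],t[i]) for i in range(1,n) if amin<t[i,4]<900]
def probes(s,z=.016):
    P=[ray(s,*c,z)[:2] for c,t in orange(s)]
    L=[]
    for a in P:
        for b in P:
            v=b-a
            if abs(np.linalg.norm(v)-.1)<.008 and v[0]>.05 and ((RD.T@(a-OD))[1]>.145 and (RD.T@(b-OD))[1]>.145): L.append(((a+b)/2,np.degrees(np.arctan2(v[1],v[0])),np.linalg.norm(v)))
    return L
def lips(s):
    return [ (RD.T@(ray(s,*c,.049)[:2]-OD)).round(4) for c,t in orange(s)]
BY={1:.104,2:.052,3:0,4:-.052,5:-.104}
def pick(guess):
    tip((guess[0]-.0,guess[1]),.13,180,True); r.wait(.2)
    L=probes(snap('wrist')); L.sort(key=lambda p:np.linalg.norm(p[0]-guess)); print([(p[0].round(4),round(p[1],1),round(p[2],4)) for p in L])
    m,a,l=L[0]; assert np.linalg.norm(m-guess)<.06
    tip(m,.05,180+a); tip(m,.005,180+a,speed=.06); r.grab(20); st('grab'); tip(m,.12,180+a); s=st('lifted'); return s['opening']
E
python3 - <<'E'
from h import *
s=dict(np.load('p1.npz'))
for p in probes(s): print(p)
print([ (c.round(0),t[4]) for c,t in orange(s)])
E
```

```text
(array([0.45735247, 0.09500048]), np.float64(-10.37511175949098), np.float64(0.10112468231843912))
(array([0.46415772, 0.16365923]), np.float64(1.119068442383297), np.float64(0.10091638223970505))
(array([0.47475836, 0.38102505]), np.float64(4.359237810698488), np.float64(0.1010362838062369))
(array([0.47665426, 0.19772255]), np.float64(-41.07444030880392), np.float64(0.10068766156284088))
(array([0.48937085, 0.23059513]), np.float64(-0.23212115426216828), np.float64(0.10133806989108313))
[(array([225., 162.]), np.int32(57)), (array([ 16., 172.]), np.int32(114)), (array([271., 166.]), np.int32(60)), (array([ 33., 175.]), np.int32(112)), (array([436., 174.]), np.int32(61)), (array([ 61., 181.]), np.int32(114)), (array([ 78., 184.]), np.int32(111)), (array([105., 190.]), np.int32(113)), (array([324., 185.]), np.int32(39)), (array([121., 193.]), np.int32(99)), (array([ 20., 217.]), np.int32(96)), (array([ 35., 220.]), np.int32(91)), (array([ 63., 225.]), np.int32(96)), (array([ 78., 229.]), np.int32(91)), (array([105., 234.]), np.int32(88)), (array([120., 237.]), np.int32(89)), (array([219., 232.]), np.int32(29)), (array([276., 237.]), np.int32(47)), (array([434., 244.]), np.int32(33)), (array([323., 253.]), np.int32(55))]
```

```bash
sed -i 's/v\[0\]>.05 and/v[0]>.085 and/' h.py; python3 - <<'E'
from h import *
s=dict(np.load('p1.npz')); print([l.tolist() for l in lips(s) if abs(l[1])<.13])
pick(np.array([.457,.095]))
tip(dock(0,BY[5]),.13,180+YD,True); r.wait(.3); s=st(); s=snap('wrist','b5.png'); np.savez('b5.npz',**s)
print([l.tolist() for l in lips(s) if abs(l[1])<.13])
E
```

```text
[[-0.0298, -0.01], [-0.03, 0.0088], [-0.03, 0.0422], [-0.03, 0.0611], [-0.03, 0.0941], [-0.0301, 0.1129], [0.03, -0.0099], [0.03, 0.0087], [0.0298, 0.0423], [0.0301, 0.0611], [0.0299, 0.0945], [0.0302, 0.1132]]
[(array([0.4571, 0.0986]), np.float64(-9.0), np.float64(0.1015)), (array([0.4632, 0.1643]), np.float64(0.4), np.float64(0.1023)), (array([0.4888, 0.2322]), np.float64(-0.1), np.float64(0.1015)), (array([0.4741, 0.3798]), np.float64(6.4), np.float64(0.1016))]
15.9 tcp [0.4571 0.0986 0.187 ] ori [-180.   -0.  171.] F [ 0.  -0.9 -0.8] Tz -0.0 op 0.0152 grab
16.8 tcp [0.4569 0.0986 0.3008] ori [-1.80e+02 -1.00e-01  1.71e+02] F [ 0.2  0.6 -0.3] Tz 0.07 op 0.0153 lifted
18.3 tcp [ 0.4203 -0.2335  0.312 ] ori [180.    0.  167.2] F [-0.6  0.9 -0.1] Tz -0.0 op 0.0155
[[-0.0314, -0.0105], [-0.0314, -0.0429], [-0.0312, 0.0089], [-0.0307, -0.0621], [-0.0312, 0.0418], [-0.031, 0.0609], [-0.0312, 0.1128], [-0.031, 0.0943], [-0.0307, -0.1026], [0.0134, -0.0677], [0.0269, 0.0404], [0.0271, 0.0601], [0.0269, 0.0923], [0.0106, 0.0938], [0.0287, 0.113], [0.0288, 0.0092], [0.0288, -0.0619], [0.029, -0.0426], [0.0292, -0.0098]]
```

View pics/b5.png

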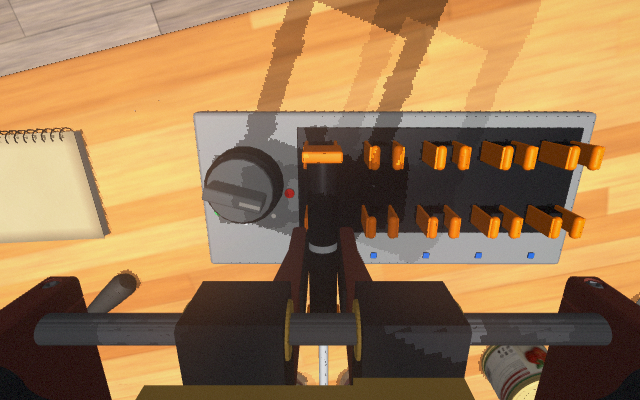

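```bash
cat >> h.py <<'E'
OD=OD+RD@[-.0008,0]
def heldcheck():   # rear collar, expected vs seen, in mm along (handle) and across
    q=r.sense(); s=snap('wrist'); p=q['tcp_pos']; y=np.radians(q['orientation'][2]); ex=np.array([np.cos(y),np.sin(y)])
    z=p[2]-.182+.005+.008; e=proj(s,[*(p[:2]+.05*ex),z])
    B=[c for c,t in orange(s,100) if np.linalg.norm(c-e)<40]; 
    if not B: print('no collar seen'); return
    c=min(B,key=lambda c:np.linalg.norm(c-e)); d=ray(s,*c,z)[:2]-p[:2]
    print('held: exp px',e.round(0),'seen',c.round(0),'along err mm',round((d@ex-.05)*1e3,1),'across',round((d@[-ex[1],ex[0]])*1e3,1))
def hover(b): tip(dock(0,BY[b]),.13,180+YD,True); r.wait(.3); st('hover'); heldcheck()
def place(b):
    xy=dock(0,BY[b]); Y=180+YD
    tip(xy,.066,Y); st('above'); 
    for z in (.060,.056,.0525):
        tip(xy,z,Y,speed=.03); 
        if st(z)['contact_force'][2]>8: break
    r.let_go(); st('released'); tip(xy,.12,Y); s=snap('wrist','pl%d.png'%b); r.grab(20); 
def press(b,dx=0):
    xy=dock(dx,BY[b]); Y=180+YD
    tip(xy,.070,Y)
    for z in (.065,.062,.060,.058,.056,.054,.052):
        tip(xy,z,Y,speed=.03); f=st(z)['contact_force'][2]
        if f>25: break
    tip(xy,.12,Y); snap('wrist','pr%d.png'%b)
E
python3 - <<'E'
from h import *
heldcheck(); place(5)
E
```

```text
held: exp px [321. 158.] seen [323. 157.] along err mm 0.6 across -1.0
19.0 tcp [ 0.4193 -0.2341  0.2485] ori [-180.     0.   167.1] F [-0.4  0.4 -0.5] Tz 0.05 op 0.0151 above
19.4 tcp [ 0.4192 -0.234   0.2423] ori [-180.     0.   167.1] F [ 0.3 -0.4 -0.2] Tz -0.01 op 0.0151 0.06
19.6 tcp [ 0.4191 -0.2339  0.2377] ori [180.   -0.  167.1] F [-0.3  0.1 -0.9] Tz 0.04 op 0.0152 0.056
19.9 tcp [ 0.4191 -0.2339  0.2342] ori [180.   -0.  167.1] F [ 0.   0.3 -1.1] Tz 0.01 op 0.0155 0.0525
21.1 tcp [ 0.4204 -0.2302  0.235 ] ori [179.3   0.  167.3] F [ 3.7 23.   7.1] Tz -0.08 op 0.0873 released
```

View pics/pl5.png

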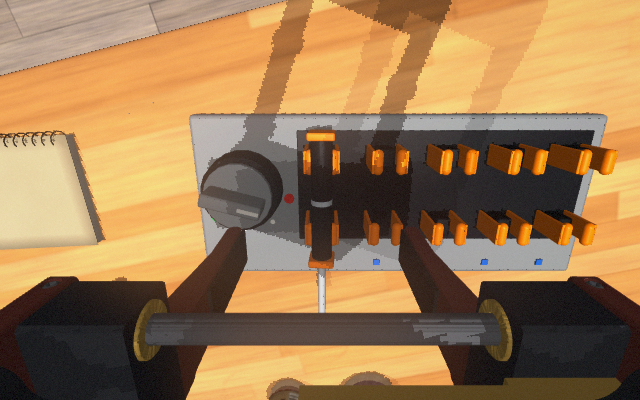

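```bash
python3 - <<'E'
from h import *
press(5)
E
```

```text
23.9 tcp [ 0.4193 -0.234   0.2475] ori [-180.     0.   167.1] F [-0.6  0.1 -0.2] Tz 0.02 op 0.0007 0.065
24.1 tcp [ 0.4194 -0.2341  0.2447] ori [-1.800e+02  1.000e-01  1.671e+02] F [ 0.5 -0.6  4. ] Tz 0.02 op 0.0003 0.062
24.4 tcp [ 0.4195 -0.2342  0.2435] ori [-1.799e+02  1.000e-01  1.671e+02] F [0.6 1.5 6.7] Tz -0.04 op 0.0003 0.06
24.6 tcp [ 0.4196 -0.2342  0.2419] ori [-179.9    0.2  167.1] F [-0.5  0.4  8.5] Tz 0.01 op 0.0006 0.058
24.9 tcp [ 0.4197 -0.2342  0.2399] ori [-179.9    0.2  167.1] F [1.  0.1 8.2] Tz -0.05 op 0.0005 0.056
25.1 tcp [ 0.4196 -0.2342  0.237 ] ori [-180.     0.2  167.1] F [ 3.  -0.2  4.2] Tz 0.04 op 0.0004 0.054
25.4 tcp [ 0.4187 -0.2337  0.2328] ori [179.9  -0.2 167.1] F [-0.1 -0.9  0.3] Tz 0.02 op 0.0007 0.052
```

View pics/pr5.png

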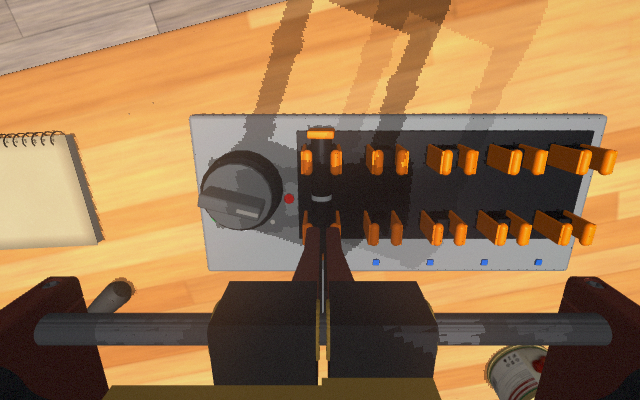

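```bash
python3 - <<'E'
from h import *
for g,b in (((.463,.164),3),((.489,.232),1)):
    r.let_go(); o=pick(np.array(g)); assert .012<o<.02
    hover(b); o=st()['opening']; assert .012<o<.02
    place(b); press(b)
E
```

```text
[(array([0.4634, 0.1653]), np.float64(0.4), np.float64(0.1014)), (array([0.4888, 0.2308]), np.float64(-1.1), np.float64(0.1017)), (array([0.4282, 0.3714]), np.float64(3.1), np.float64(0.1011))]
31.8 tcp [0.4634 0.1653 0.187 ] ori [-180.    -0.  -179.6] F [-0.7  0.1 -0.5] Tz -0.04 op 0.0154 grab
32.8 tcp [0.4632 0.1652 0.3007] ori [-1.800e+02 -1.000e-01 -1.796e+02] F [ 0.7  0.1 -1.1] Tz 0.01 op 0.0154 lifted
34.2 tcp [ 0.4427 -0.1319  0.312 ] ori [180.   -0.  167.2] F [ 1.4 -0.1 -0.3] Tz -0.01 op 0.0154 hover
held: exp px [321. 158.] seen [321. 155.] along err mm 1.9 across -0.1
34.3 tcp [ 0.4426 -0.132   0.312 ] ori [180.   -0.  167.2] F [ 0.9 -0.1 -0.6] Tz -0.0 op 0.0155
34.8 tcp [ 0.4425 -0.1327  0.2485] ori [-180.     0.   167.1] F [-0.  -0.4 -0.8] Tz -0.03 op 0.0152 above
35.2 tcp [ 0.4424 -0.1326  0.2423] ori [-180.     0.   167.1] F [ 0.1 -0.9 -0.6] Tz 0.04 op 0.0153 0.06
35.5 tcp [ 0.4423 -0.1326  0.2377] ori [180.   -0.  167.1] F [ 0.   0.8 -1. ] Tz -0.02 op 0.0155 0.056
35.7 tcp [ 0.4423 -0.1326  0.2342] ori [180.   -0.  167.1] F [-0.9 -0.6 -1.1] Tz -0.04 op 0.0155 0.0525
36
[... 2001 characters left out ...]
13  0.2475] ori [180.    0.  167.1] F [-0.8 -0.7 -0.1] Tz 0.04 op 0.0006 0.065
55.5 tcp [ 0.4659 -0.0313  0.2447] ori [1.800e+02 1.000e-01 1.671e+02] F [ 0.7 -0.4  3.7] Tz 0.0 op 0.0002 0.062
55.8 tcp [ 0.466  -0.0313  0.2435] ori [180.    0.2 167.1] F [-0.5  0.8  7.5] Tz 0.02 op 0.0004 0.06
56.0 tcp [ 0.4661 -0.0313  0.2419] ori [180.    0.2 167.1] F [-0.3 -0.3  8.8] Tz 0.04 op 0.0005 0.058
56.3 tcp [ 0.4662 -0.0313  0.2398] ori [180.    0.2 167.1] F [0.7 0.3 7.3] Tz 0.0 op 0.0002 0.056
56.5 tcp [ 0.4661 -0.0313  0.237 ] ori [180.    0.2 167.1] F [ 3.8 -0.1  3.7] Tz -0.01 op 0.0003 0.054
56.8 tcp [ 0.4651 -0.0312  0.2328] ori [-180.    -0.2  167.1] F [-0.9 -0.2 -0.1] Tz 0.02 op 0.0007 0.052
```

```bash
python3 - <<'E'
from h import *
r.let_go(); o=pick(np.array((.428,.371))); assert .012<o<.02
b=2; hover(b); o=st()['opening']; assert .012<o<.02
place(b)
E
```

```text
[(array([0.4288, 0.3685]), np.float64(2.5), np.float64(0.1015))]
63.3 tcp [0.4288 0.3685 0.187 ] ori [-180.    -0.  -177.5] F [ 0.1  0.3 -0.1] Tz -0.01 op 0.0155 grab
64.2 tcp [0.4287 0.3684 0.3007] ori [-1.799e+02 -1.000e-01 -1.775e+02] F [ 0.1 -0.7 -1.6] Tz 0.01 op 0.0155 lifted
66.1 tcp [ 0.4542 -0.0815  0.312 ] ori [180.   -0.  167.2] F [-0.3  0.5 -0.7] Tz -0.07 op 0.0156 hover
held: exp px [321. 158.] seen [320. 155.] along err mm 1.9 across 0.4
66.2 tcp [ 0.4541 -0.0815  0.312 ] ori [180.   -0.  167.1] F [-0.2 -0.3 -0.1] Tz -0.0 op 0.0157
66.8 tcp [ 0.4541 -0.082   0.2485] ori [180.    0.  167.1] F [ 0.3 -0.7 -0.5] Tz 0.02 op 0.0155 above
67.1 tcp [ 0.4541 -0.0819  0.2423] ori [-180.     0.   167.1] F [-0.1  0.9 -1.3] Tz 0.04 op 0.0152 0.06
67.4 tcp [ 0.4539 -0.0819  0.2377] ori [180.   -0.  167.1] F [-0.4  0.2 -0.6] Tz 0.02 op 0.0154 0.056
67.7 tcp [ 0.4539 -0.0819  0.2342] ori [180.   -0.  167.1] F [-0.  -0.6 -0.8] Tz -0.01 op 0.0152 0.0525
68.8 tcp [ 0.454  -0.0819  0.2345] ori [180.    0.  167.1] F [-0.2 -0.1  0.2] Tz -0.03 op 0.0876 released
```

View pics/pl2.png

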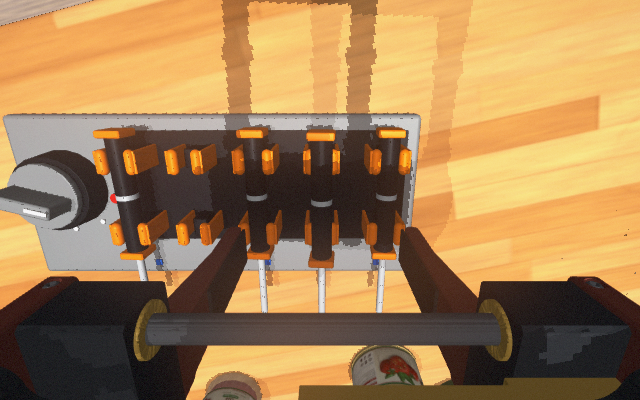

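```bash
python3 - <<'E'
from h import *
press(2)
tip(dock(0,BY[2]),.2,180+YD); r.let_go()
d=dock(-.001,-.172); Z=.049
tip(d,.14,62.1,True); st(); tip(d,.075,62.1); tip(d,Z,62.1,speed=.05); st(); r.grab(30); st('grab')
for a in range(15,121,15): tip(d,Z,62.1-a,speed=.05); st(a)
r.wait(.2); r.let_go(); st('open'); tip(d,.14,62.1-120); st(); snap('wrist','d4.png')
E
```

```text
71.6 tcp [ 0.4541 -0.082   0.2475] ori [-180.     0.   167.1] F [ 0.3 -0.3  0.1] Tz -0.02 op 0.0004 0.065
71.9 tcp [ 0.4543 -0.082   0.2447] ori [-1.800e+02  1.000e-01  1.671e+02] F [2.1 0.3 2.6] Tz -0.03 op 0.0001 0.062
72.1 tcp [ 0.4544 -0.082   0.2435] ori [-1.800e+02  1.000e-01  1.671e+02] F [-0.3 -0.   6.9] Tz -0.01 op 0.0008 0.06
72.4 tcp [ 0.4545 -0.082   0.2419] ori [-180.     0.2  167.1] F [-0.3  0.5  8.5] Tz 0.01 op 0.0002 0.058
72.6 tcp [ 0.4546 -0.082   0.2398] ori [180.    0.2 167.1] F [0.6 0.8 7.9] Tz -0.02 op 0.0006 0.056
72.9 tcp [ 0.4545 -0.082   0.237 ] ori [180.    0.2 167.1] F [2.7 0.7 3.6] Tz -0.02 op 0.0003 0.054
73.1 tcp [ 0.4535 -0.0818  0.2328] ori [-180.    -0.2  167.1] F [ 0.3  0.7 -0.2] Tz -0.01 op 0.0002 0.052
77.1 tcp [ 0.4032 -0.2998  0.3222] ori [180.   -0.   62.2] F [0.5 0.3 0.8] Tz -0.01 op 0.0878
78.3 tcp [ 0.403  -0.3     0.2309] ori [-180.    -0.    62.1] F [-0.   0.3  0.2] Tz -0.0 op 0.0878
79.5 tcp [ 0.4026 -0.2998  0.231 ] ori [-179.9   -0.    62.1] F [-3.8  3.2  3.2] Tz -0.02 op 0.0106 grab
79.9 tcp [ 0.4027 -0.2999  0.231 ] ori [-179.9    0. 
[... 303 characters left out ...]
  2.4] F [-3.3 -3.8  0.9] Tz 0.0 op 0.011 60
81.5 tcp [ 0.4029 -0.3007  0.231 ] ori [179.9  -0.  -12.7] F [-3.7 -4.5 -0.5] Tz -0.15 op 0.0108 75
82.0 tcp [ 0.4028 -0.3008  0.231 ] ori [ 1.799e+02 -1.000e-01 -2.770e+01] F [-4.2 -5.7 -0.6] Tz 0.07 op 0.0108 90
82.4 tcp [ 0.4027 -0.301   0.231 ] ori [ 1.799e+02 -1.000e-01 -4.270e+01] F [-5.5 -7.  -1. ] Tz -0.1 op 0.0111 105
82.8 tcp [ 0.4025 -0.3012  0.231 ] ori [ 1.798e+02 -1.000e-01 -5.770e+01] F [-6.4 -6.9 -1.4] Tz -0.03 op 0.0107 120
84.2 tcp [ 0.403  -0.3001  0.231 ] ori [180.   -0.  -57.9] F [ 0.6 -0.4  0.6] Tz -0.03 op 0.0877 open
85.0 tcp [ 0.4029 -0.2999  0.321 ] ori [ 1.80e+02  1.00e-01 -5.79e+01] F [-0.1  0.4  0.2] Tz -0.05 op 0.0878
```

View pics/d4.png

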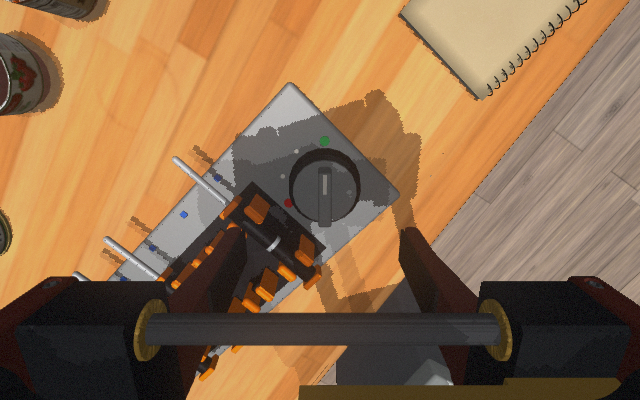

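```bash
python3 - <<'E'
from h import *
tip((.44,-.05),.23,180,True); s=snap('wrist'); a=snap('scene')
A=a['frame'][100:350,170:470]; im=np.vstack([s['frame'][:275],np.pad(cv2.resize(A,None,fx=1.28,fy=1.28),((0,0),(0,256),(0,0)))])
cv2.imwrite('pics/end.png',cv2.cvtColor(im,cv2.COLOR_RGB2BGR)); st()
E
```

```text
88.2 tcp [ 0.44   -0.0501  0.4119] ori [180.  -0. 180.] F [0.7 0.1 0.4] Tz 0.02 op 0.0875
```

View pics/end.png

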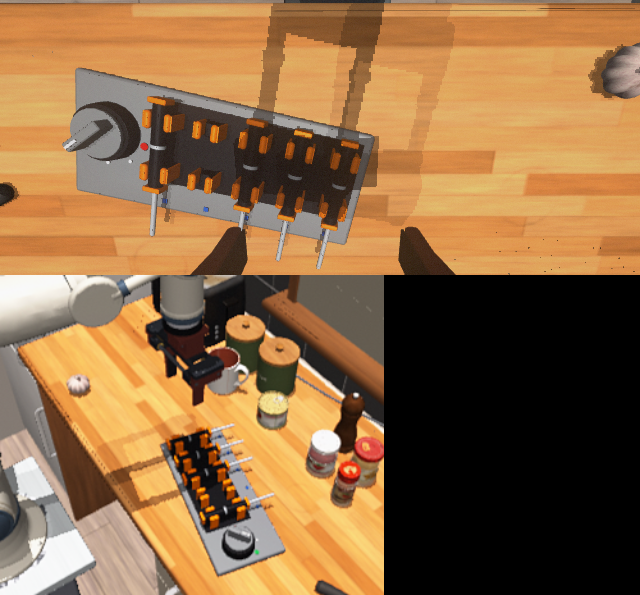

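```bash
python3 -c "
from station import r
r.hand_in()"
```

```text
the job is handed in; nothing more can be done
```

I turned the dial to red, laid the four probes I found in cradles 5, 3, 1 and 2 with their spikes to the back, and turned the dial to green. I then handed the job in at about 88 s; no verdict was reported.

**Seating:** each press peaked at about 9 N and dropped to almost nothing 1 to 2 mm above the fully home height, so all four should be snapped fully home. I did not press each end of the handles separately.

**Final pictures:** four probes are in the dock, cradle 4 is empty and no probe is left on the worktop. The pointer faces green. The tin, mug and garlic look untouched, though I did not measure their positions again. The arm was clear of everything.

**Things that did not go as planned:**
- **Dial touched:** when I opened the fingers at cradle 5, one pressed the end of the dial bar with about 23 N. The pictures right after showed the dial still on red.
- **Probe moved:** the last probe was knocked aside by about 5 cm during the run. I measured it again before picking it up.
- **Dial centre:** it was about 2 mm from where I had estimated it. I corrected for part of that on the final turn.

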